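# Point out the bare medal and its enamel

## Task

One medal on the drying rack was left bare and needs yellow enamel. Report it: point at the bare medal with the fingertips from 1 to 3 cm straight above its middle for at least one second, then point at the lid of the yellow enamel jar in the same way, and then press the green button on the grey box fully down and let it come up again. Do not touch the medals on the rack, the jars or the wooden rest, and do not point closely at any other medal or jar on the way.

Things in the scene. Friction and masses are not known exactly. Their poses are not given: they have to be found in the camera images.
- medal_bare: The bare medal: a plain silver disc, 40 mm across and 4 mm thick, with no colour on it, lying loose and flat on the rack. Origin at the centre of its underside, 4 mm below its top face; z points up.
- medal_1: A finished medal: a silver disc of the same size, 40 mm across and 4 mm thick, with a bright yellow centre spot 24 mm across and eight small yellow dots; loose on the rack. Origin at the centre of its underside, 4 mm below its top face; z points up.
- medal_2: A finished medal: a silver disc of the same size, 40 mm across and 4 mm thick, with a bright yellow centre spot 24 mm across and eight small yellow dots; loose on the rack. Origin at the centre of its underside, 4 mm below its top face; z points up.
- medal_3: A finished medal: a silver disc of the same size, 40 mm across and 4 mm thick, with a bright yellow centre spot 24 mm across and eight small yellow dots; loose on the rack. Origin at the centre of its underside, 4 mm below its top face; z points up.
- medal_4: A finished medal: a silver disc of the same size, 40 mm across and 4 mm thick, with a bright yellow centre spot 24 mm across and eight small yellow dots; loose on the rack. Origin at the centre of its underside, 4 mm below its top face; z points up.
- medal_5: A finished medal: a silver disc of the same size, 40 mm across and 4 mm thick, with a bright yellow centre spot 24 mm across and eight small yellow dots; loose on the rack. Origin at the centre of its underside, 4 mm below its top face; z points up.
- rack: Fixed black wire drying rack, 200 mm (its x) by 280 mm (its y), flat top 26 mm above the table; origin under its centre on the table. Six medals lie on it in two rows of three (rows 75 mm apart along its x, medals 78 mm apart along its y), their tops 30 mm above the table.
- jar_yellow: The yellow enamel jar: a small closed jar 48 mm across and 58 mm tall, yellow body, brass lid with a yellow spot 28 mm across on top; loose, upright on the table. Origin at the centre of its underside, 58 mm below the top of the lid; z points up.
- jar_red: The red enamel jar: a small closed jar 48 mm across and 58 mm tall, red body, brass lid with a red spot 28 mm across on top; loose, upright on the table. Origin at the centre of its underside, 58 mm below the top of the lid; z points up.
- jar_blue: The blue enamel jar: a small closed jar 48 mm across and 58 mm tall, blue body, brass lid with a blue spot 28 mm across on top; loose, upright on the table. Origin at the centre of its underside, 58 mm below the top of the lid; z points up.
- station: Fixed grey call box, 90 mm (x) by 120 mm (y) by 30 mm tall, with the green button standing on top, 10 mm off its middle towards its -y; origin under its centre on the table.
- call_top (a point): Centre of the top face of the round green push button (36 mm across) on the grey box; it is pressed straight down.
- call (a joint): Travel of the green button: 0 m released, 0.006 m fully down. A spring pushes it back up; fully down takes about 5 N.
- rest: Loose angled work rest of two pale wooden boards in the shape of a roof, 70 mm long (its x), about 73 mm wide and 39 mm tall, at the left of the table; origin under its middle on the table. Not part of the job.
There are look-alikes about, which are no part of the job. There is more than one size of the station; the one meant has the size given above. Leave any pink look-alike of the medal_bare alone.

How it is judged:
By the outcome, as a careful person would: the job done as asked, in the order asked, and still so for the second after the job is handed in, with the robot touching nothing.
It also fails if it takes over 50 s, if anything falls off the work surface, if the arm or the gripper's body presses on something with over 40 N, if the wrist force passes 120 N, or if a joint passes its speed limit or range.

## Robot

A 7-joint arm with a two-finger parallel gripper is mounted at the origin on the work surface. World frame = base frame: x ahead of the robot, y to its left, z up, the work surface at z = 0. Lengths are in m, angles in rad, forces in N, time in s.
With the tool pointing down it reaches from about 0.4 to 0.85 m from the base axis. Payload 10.4 kg.
Tool frame: the origin (TCP) lies midway between the tips of the shut fingers; the grasp point (between the pads) lies 19 mm behind it; y points along the fingers, x is the direction in which the jaws open and shut, and the axes are right-handed (so a half turn about y gives the same grasp; the last joint's range is limited). The gripper opens to 87 mm and grips with 3 to 60 N. Pads are 19 mm wide; open, the fingers measure 117 mm over their backs; the gripper's body (75 mm by 190 mm) begins 51 mm behind the grasp point.
Start: joints at [1.23, 0.332, -0.065, 1.46, 0.022, 1.35, -0.088], TCP at [0.195, -0.594, 0.223] pointing down, gripper open.
Joint ranges: [-2.6, 2.6], [-0.5, 2.12], [-1.47, 1.34], [0.16, 2.42], [-1.27, 4.41], [0.06, 2.06], [-2.6, 2.6]. Speed limits (rad/s): [2.22, 2.22, 2.79, 2.79, 3.14, 3.14, 3.14].

## Interface

Orientations are given as a unit quaternion [x, y, z, w].
In Python, from bench import * gives the robot as it stands.
- The arm moves only by the tool jog_arm, never from a script. Its argument "commands" is a list of rows, each an object with "translation": the shift along the world's x, y, z in mm, a list of three; "twist": the turn about the world's z in rad. A call has 1 to 20 rows; each row shifts and turns the commanded pose from where the row before left it; what a row does not reach is not made up. A row lasts 1/10 s, in which the tool goes at most 50 mm and 8.59 degrees, less where a joint would pass 70% of its speed; a pose out of reach is approached as far as the arm can. A call is refused whole if a number of a shift passes 50 or a number of a turn 0.15, either way. A call with a gripper value outside its range is refused whole. "grip" is the closure, from 0 (fully open) to 1 (shut), set as the call begins (left out, the last holds). The fingers move at their own pace and stop on an object; "grip_force" is the grip in N (left out, the last holds). Time passes only in rows, so rows that do not move let the fingers close. It gives the time, the measured TCP pose, the force and the opening at its end, in the units of the state.
- read_state(): the state, without advancing time (a new reading comes with each control period).
- camera(name): name is "scene" or "side" or "wrist"; returns a dict with "img" (480x640x3 uint8, red, green, blue), "fx", "fy", "cx", "cy" (pixels), "cam_to_world" (4x4, takes a point from camera to world coordinates). Camera axes: x right, y down, z forward; pixel columns grow to the right and rows downward; lengths in m; the calibration is good to about 2 mm. A picture is of the moment at which its call begins. There is no depth.
- close_job(): hands the job in, once; it reports no verdict.
The state is a dict: "time": time; "joint_positions": joint angles; "joint_vel": joint speeds; "joint_torque": joint torques, N m; "ee_pos": TCP position; "eef_rot": TCP orientation; "ft_force": force on the tool from outside, world axes, zero at the start; "torque": the same for the moment, N m; "width": finger opening in m.
Only numpy, scipy, OpenCV 4.12 (cv2) and the standard library are available. Lean on these libraries where they do the work, as an engineer would, in place of code of your own. Each camera call takes 0.05 s, during which the arm holds its last target.

## Working session

There is one attempt and no reset: what is moved stays moved. The work goes in short steps, Python scripts to look and compute and a tool call to move; the robot and the scene stay as the last step left them, time stands still between calls to the robot, and variables do not carry over. Pictures are saved under pics/ and viewed, and the job is handed in when it is done.

Besides the shell and the picture viewer there is one more tool, called after "Call:" as name(argument=value, ...) on one line, values as JSON. jog_arm: Moves the arm, as the interface text tells. Its arguments: {"type":"object","properties":{"commands":{"type":"array"},"grip":{"type":"number"},"grip_force":{"type":"number"}},"required":["commands"]}

```bash
mkdir -p pics; python3 - <<'E'
from bench import *
import cv2,pickle
s=read_state();print(s['time'],s['ee_pos'],s['eef_rot'],s['ft_force'],s['width'])
d={}
for n in ["scene","side","wrist"]:
    c=camera(n);d[n]=c;cv2.imwrite(f"pics/{n}0.png",c["img"][:,:,::-1])
pickle.dump(d,open("c0.pkl","wb"))
E
```

```text
0.0 [ 0.19516759 -0.59333349  0.22176121] [-0.57255978  0.41499254 -0.4141389   0.57310161] [-0.02143704 -0.6517654  -0.21988112] 0.0871398884077751
```

View pics/scene0.png

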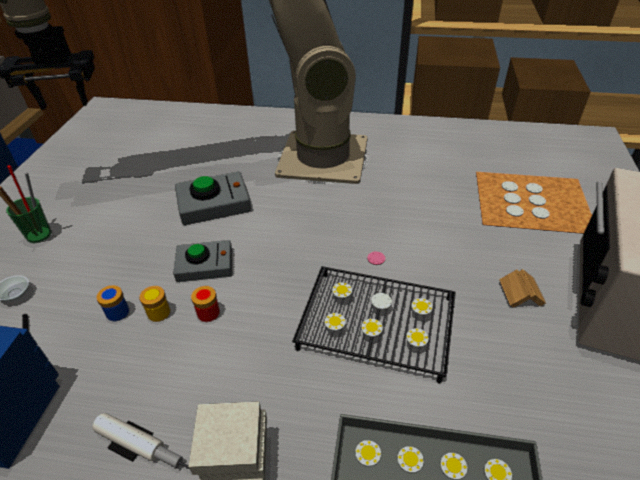

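View pics/side0.png

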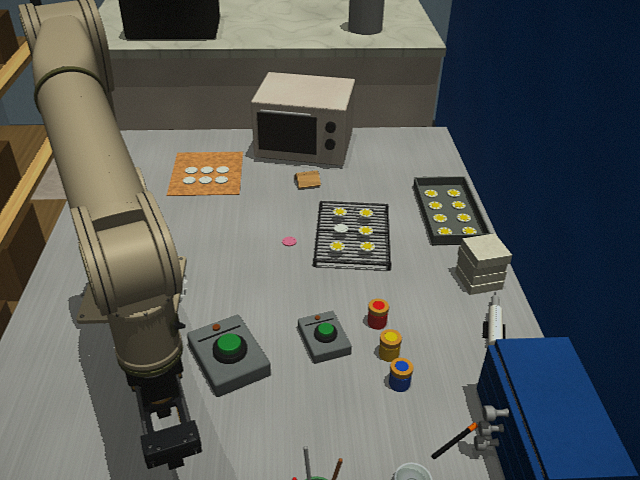

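View pics/wrist0.png

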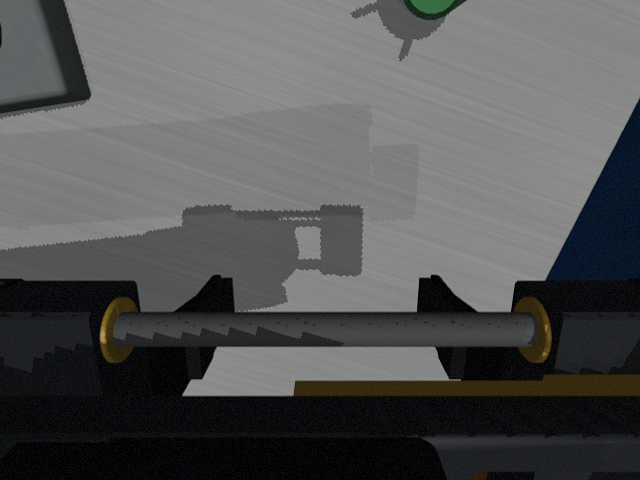

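The scene picture shows these candidates:
- **Medal:** the bare silver disc is on the rack at scene (381,301), back row middle. The pink disc at (376,258) and the six blanks on the orange mat are look-alikes.
- **Jar:** the yellow jar is at (154,303), between blue and red.
- **Station:** there are two boxes, at (203,260) and (213,197). I'll measure both to pick the one with the given size.

```bash
cat > h.py <<'E'
import numpy as np,cv2
def ray(c,u,v):
    T=np.array(c["cam_to_world"]);d=T[:3,:3]@np.array([(u-c["cx"])/c["fx"],(v-c["cy"])/c["fy"],1]);return T[:3,3],d
def onz(c,u,v,z):
    o,d=ray(c,u,v);return (o+d*(z-o[2])/d[2]).round(4)
def tri(c1,p1,c2,p2):
    o1,d1=ray(c1,*p1);o2,d2=ray(c2,*p2)
    A=np.stack([d1,-d2],1);t=np.linalg.lstsq(A,o2-o1,rcond=None)[0]
    a=o1+d1*t[0];b=o2+d2*t[1];return ((a+b)/2).round(4),np.linalg.norm(a-b).round(4)
def rect(c,x0,y0,w,h,s):  # top view at height s[0]
    pass
def topview(c,z,cx,cy,half,px=400):
    T=np.linalg.inv(np.array(c["cam_to_world"]));K=np.array([[c["fx"],0,c["cx"]],[0,c["fy"],c["cy"]],[0,0,1]])
    P=K@T[:3]
    # out pixel(i col -> -y, j row -> -x)
    s=2*half/px
    M=np.array([[0,-s,cx+half],[-s,0,cy+half],[0,0,z],[0,0,1]])
    return cv2.warpPerspective(c["img"],np.linalg.inv(P@M),(px,px))[:,:,::-1]
E
python3 - <<'E'
import pickle;from h import *
d=pickle.load(open("c0.pkl","rb"));S,D=d["scene"],d["side"]
print(S["cam_to_world"][:3,3],D["cam_to_world"][:3,3])
print("bare",onz(S,381,301,.03),onz(D,341.5,228.5,.03),tri(S,(381,301),D,(341.5,228.5)))
print("jar",onz(S,153.5,296,.058),onz(D,390.5,338,.058),tri(S,(153.5,296),D,(390.5,338)))
print("small btn",tri(S,(197,250),D,(326,329)),"big",tri(S,(204,184),D,(230,342)))
ims=[]
for c in (S,D):
  b=onz(S,381,301,.03)
  ims.append(np.hstack([topview(c,.03,b[0],b[1],.16,260),topview(c,.03,*onz(S,205,255,.03)[:2],.12,260),topview(c,.03,*onz(S,213,195,.03)[:2],.12,260)]))
im=np.vstack(ims)
for k in range(3):print(onz(S,*[(381,301),(205,255),(213,195)][k],.03))
cv2.imwrite("pics/top.png",im)
z=lambda c,x,y,w:cv2.resize(c["img"][y:y+w*3//4,x:x+w,::-1],(390,292),interpolation=cv2.INTER_CUBIC)
cv2.imwrite("pics/crop.png",np.vstack([np.hstack([z(S,300,250,160),z(S,90,230,160)]),np.hstack([z(D,300,190,100),z(D,290,290,140)])]))
E
```

```text
[1.16255882 0.19545713 0.7665485 ] [ 0.38012834 -1.16436554  1.0427612 ]
bare [0.5352 0.1997 0.03  ] [0.534  0.1913 0.03  ] (array([0.5336, 0.1989, 0.0259]), np.float64(0.0033))
jar [ 0.6077 -0.2333  0.058 ] [ 0.6026 -0.2475  0.058 ] (array([ 0.6032, -0.2387,  0.0501]), np.float64(0.0034))
small btn (array([ 0.4637, -0.2008,  0.0455]), np.float64(0.0043)) big (array([ 0.2561, -0.2516,  0.0657]), np.float64(0.0011))
[0.5352 0.1997 0.03  ]
[ 0.4589 -0.186   0.03  ]
[ 0.2507 -0.2365  0.03  ]
```

View pics/top.png

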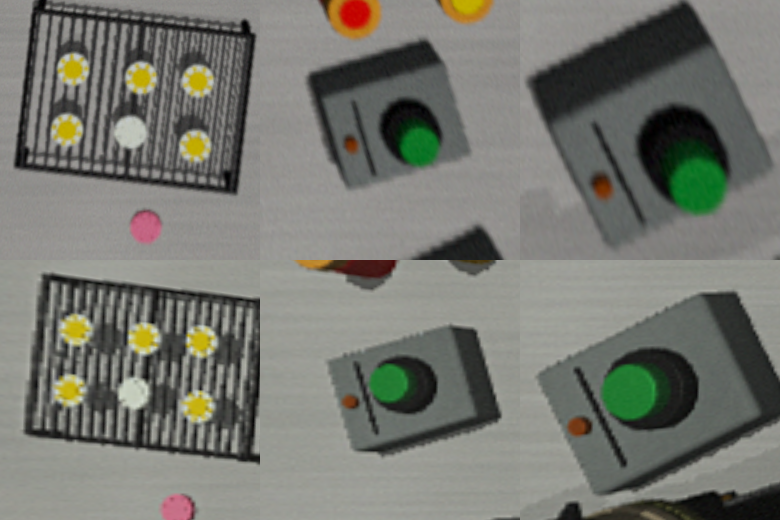

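View pics/crop.png

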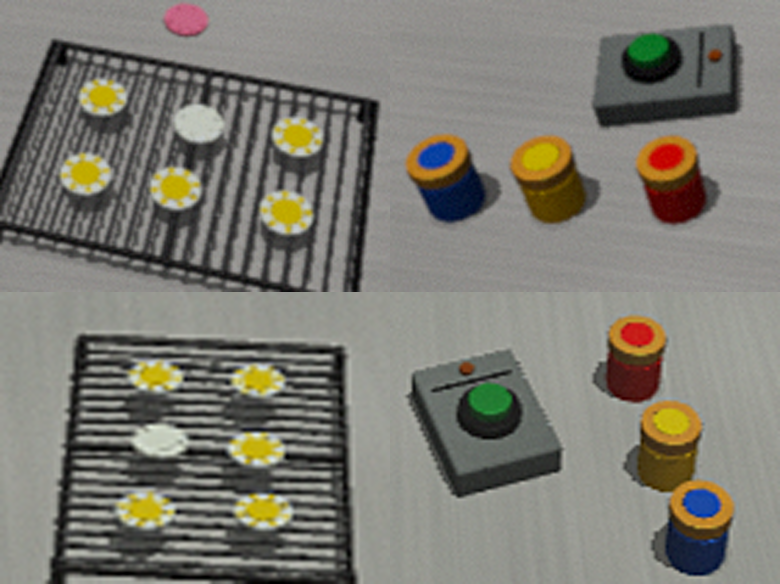

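The small box's top face measures about 118 x 90 mm in the rectified view, so it is the station meant. The other box is about 1.5 times larger. The bare medal and the yellow jar are both clear in the crops. Next I'll refine the centres by colour segmentation.

```bash
cat >> h.py <<'E'
def blobs(c,kind,roi):
    x0,y0,x1,y1=roi;im=c["img"][y0:y1,x0:x1];h=cv2.cvtColor(im,cv2.COLOR_RGB2HSV)
    r={"yellow":((23,170,120),(35,255,255)),"green":((45,120,95),(80,255,255)),"silver":((0,0,185),(179,45,255)),"pink":((160,80,120),(179,255,255)),"brass":((10,120,150),(35,255,255))}[kind]
    m=cv2.inRange(h,*r);n,l,st,ce=cv2.connectedComponentsWithStats(m)
    return [(int(st[i,4]),(ce[i]+[x0,y0]).round(1)) for i in range(1,n) if st[i,4]>=25]
E
python3 - <<'E'
import pickle;from h import *
d=pickle.load(open("c0.pkl","rb"));S,D=d["scene"],d["side"]
for n,c,R,J,B in (("S",S,(295,265,460,370),(135,280,175,312),(180,235,235,270)),("D",D,(310,195,395,270),(375,325,405,350),(300,310,350,345))):
  for k,r,z in (("yellow",R,.03),("silver",R,.03),("yellow",J,.058),("brass",J,.058),("green",B,.045)):
    for a,p in blobs(c,k,r): print(n,k,a,p,onz(c,*p,z))
E
```

```text
S yellow 73 [341.5 289.3] [0.5158 0.1196 0.03  ]
S yellow 81 [421.9 305.5] [0.5355 0.2785 0.03  ]
S yellow 86 [334.5 320.7] [0.5957 0.1164 0.03  ]
S yellow 90 [371.5 326.4] [0.5991 0.1864 0.03  ]
S yellow 96 [417.3 336.5] [0.6101 0.2707 0.03  ]
S silver 203 [380.9 300.2] [0.5332 0.1994 0.03  ]
S yellow 134 [151.2 294. ] [ 0.6035 -0.2398  0.058 ]
S brass 336 [151.2 294.4] [ 0.6044 -0.2394  0.058 ]
S green 130 [195.4 248.9] [ 0.458  -0.2051  0.045 ]
D yellow 29 [339.1 211.2] [0.5341 0.2742 0.03  ]
D yellow 30 [365.8 212.3] [0.61   0.2662 0.03  ]
D yellow 36 [365.6 229.8] [0.5998 0.183  0.03  ]
D yellow 40 [336.6 245.6] [0.5145 0.1159 0.03  ]
D yellow 41 [366.9 245.4] [0.5952 0.1139 0.03  ]
D silver 79 [340.5 227.5] [0.5316 0.196  0.03  ]
D yellow 98 [390.6 336. ] [ 0.6037 -0.2416  0.058 ]
D brass 258 [390.6 336.5] [ 0.6035 -0.243   0.058 ]
D green 128 [325.6 328. ] [ 0.4646 -0.1992  0.045 ]
```

Call:
jog_arm(commands=[{"translation": [16.8, 39.5, 0], "twist": 0.08}, {"translation": [16.8, 39.5, 0], "twist": 0.08}, {"translation": [16.8, 39.5, 0], "twist": 0.08}, {"translation": [16.8, 39.5, 0], "twist": 0.08}, {"translation": [16.8, 39.5, 0], "twist": 0.08}, {"translation": [16.8, 39.5, 0], "twist": 0.08}, {"translation": [16.8, 39.5, 0], "twist": 0.08}, {"translation": [16.8, 39.5, 0], "twist": 0.08}, {"translation": [16.8, 39.5, 0], "twist": 0.08}, {"translation": [16.8, 39.5, 0], "twist": 0.08}, {"translation": [16.8, 39.5, 0], "twist": 0.08}, {"translation": [16.8, 39.5, 0], "twist": 0.08}, {"translation": [16.8, 39.5, 0], "twist": 0.08}, {"translation": [16.8, 39.5, 0], "twist": 0.08}, {"translation": [16.8, 39.5, 0], "twist": 0.08}, {"translation": [16.8, 39.5, 0], "twist": 0.08}, {"translation": [16.8, 39.5, 0], "twist": 0.08}, {"translation": [16.8, 39.5, 0], "twist": 0.08}, {"translation": [0, 0, 0], "twist": 0}, {"translation": [0, 0, 0], "twist": 0}], grip=1)

```text
time: 2.15
ee_pos: [0.4974, 0.1181, 0.2221]
eef_rot: [-0.704, -0.066, 0.067, 0.704]
ft_force: [0.1, 0.6, -0.1]
width: 0.0007
```

```bash
python3 - <<'E'
from bench import *
import pickle;from h import *
c=camera("wrist");pickle.dump(c,open("w1.pkl","wb"));cv2.imwrite("pics/w1.png",c["img"][:,:,::-1])
print(np.round(c["cam_to_world"],3))
for k in("yellow","silver"):
  for a,p in blobs(c,k,(0,0,640,480)):
    if a>300: print(k,a,p,onz(c,*p,.03))
E
```

```text
[[ 0.982  0.181  0.048  0.485]
 [ 0.188 -0.948 -0.258  0.187]
 [-0.001  0.263 -0.965  0.384]
 [ 0.     0.     0.     1.   ]]
yellow 604 [402.1  45.8] [0.5348 0.276  0.03  ]
yellow 579 [482.7  72.7] [0.6097 0.2684 0.03  ]
yellow 468 [445.1 165.7] [0.599  0.1844 0.03  ]
yellow 414 [343.  217.6] [0.5149 0.1179 0.03  ]
yellow 403 [422.1 235.9] [0.5951 0.1145 0.03  ]
silver 813 [402.2  45.9] [0.5349 0.2759 0.03  ]
silver 758 [482.7  72.7] [0.6097 0.2684 0.03  ]
silver 610 [387.1 131.8] [0.5386 0.204  0.03  ]
silver 646 [445.2 165.3] [0.5989 0.1848 0.03  ]
silver 425 [343.5 221.5] [0.5162 0.1142 0.03  ]
silver 548 [422.7 235.6] [0.5956 0.1149 0.03  ]
```

View pics/w1.png

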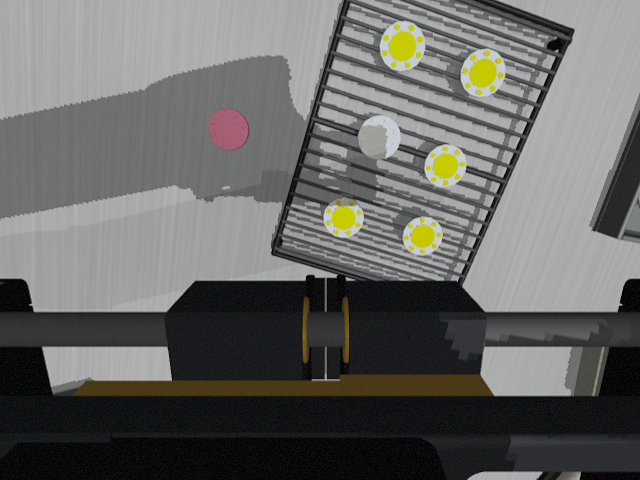

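The wrist picture shows the bare medal at (379,137), half shaded by the arm. The five spotted medals agree with the fixed cameras within about 3 mm. That puts the bare medal at about (0.532, 0.198). I'll move over it and then go down to 20 mm above its top.

Call:
jog_arm(commands=[{"translation": [8.6, 20, 0], "twist": 0}, {"translation": [8.6, 20, 0], "twist": 0}, {"translation": [8.6, 20, 0], "twist": 0}, {"translation": [8.6, 20, 0], "twist": 0}, {"translation": [0, 0, -20], "twist": 0}, {"translation": [0, 0, -20], "twist": 0}, {"translation": [0, 0, -20], "twist": 0}, {"translation": [0, 0, -20], "twist": 0}, {"translation": [0, 0, -20], "twist": 0}, {"translation": [0, 0, 0], "twist": 0}, {"translation": [0, 0, 0], "twist": 0}])

```text
time: 3.3
ee_pos: [0.5323, 0.1961, 0.1231]
eef_rot: [0.704, 0.065, -0.065, -0.704]
ft_force: [1.4, 0.4, 0.4]
width: 0.0003
```

```bash
python3 - <<'E'
from bench import *
import pickle;from h import *
w=pickle.load(open("w1.pkl","rb"));print(onz(w,379,137.5,.03))
ims=[]
for n in("wrist","side"):
  c=camera(n);im=c["img"][:,:,::-1]
  T=np.linalg.inv(c["cam_to_world"]);p=T@[.532,.1977,.03,1];print(n,c["fx"]*p[0]/p[2]+c["cx"],c["fy"]*p[1]/p[2]+c["cy"])
  ims.append(cv2.resize(im if n=="wrist" else im[180:270,290:410],(400,300)))
cv2.imwrite("pics/w2.png",np.hstack(ims)); print(read_state()["ee_pos"])
E
```

```text
[0.5324 0.1977 0.03  ]
wrist 325.0730473790352 238.78992990819884
side 340.5929998819501 227.13754080262265
[0.5328247  0.1969155  0.12390247]
```

View pics/w2.png

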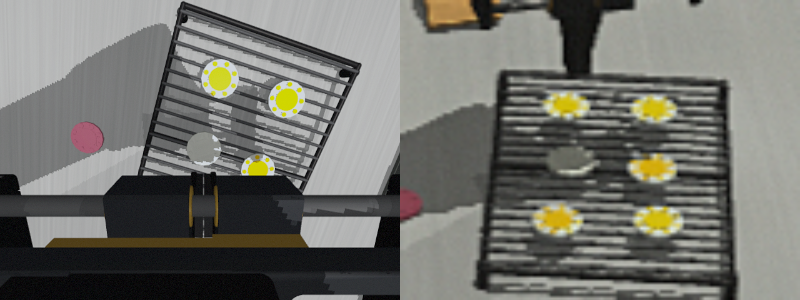

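The medal shows at wrist pixel (325,238), exactly where it was predicted. I'll go down to z = 0.050 and hold for about 1.5 s.

Call:
jog_arm(commands=[{"translation": [0, 1, -25], "twist": 0}, {"translation": [0, 0, -25], "twist": 0}, {"translation": [0, 0, -15], "twist": 0}, {"translation": [0, 0, -8], "twist": 0}, {"translation": [0, 0, 0], "twist": 0}, {"translation": [0, 0, 0], "twist": 0}, {"translation": [0, 0, 0], "twist": 0}, {"translation": [0, 0, 0], "twist": 0}, {"translation": [0, 0, 0], "twist": 0}, {"translation": [0, 0, 0], "twist": 0}])

```text
time: 4.4
ee_pos: [0.5323, 0.1983, 0.0498]
eef_rot: [0.704, 0.066, -0.066, -0.704]
ft_force: [0.7, -0.0, -0.8]
width: 0.0005
```

```bash
python3 - <<'E'
from bench import *
from h import *
ims=[]
for n in("scene","side"):
  c=camera(n);im=c["img"][:,:,::-1]
  ims.append(cv2.resize(im[180:270,290:410] if n=="side" else im[245:365,300:460],(400,300)))
cv2.imwrite("pics/w3.png",np.hstack(ims)); print(read_state()["ee_pos"])
E
```

```text
[0.53217228 0.19825573 0.0496863 ]
```

View pics/w3.png

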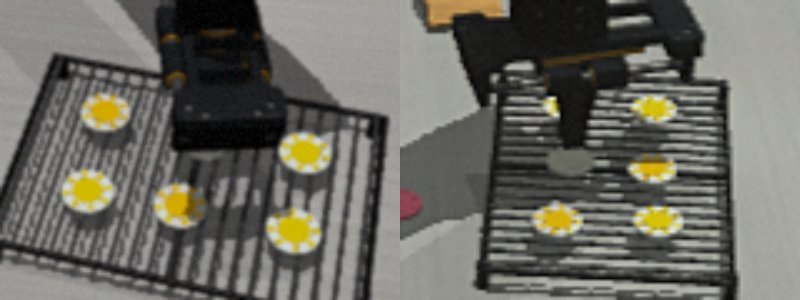

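The tips are over the middle of the bare medal with a small gap. I'll hold longer, then rise.

Call:
jog_arm(commands=[{"translation": [0, 0, 0], "twist": 0}, {"translation": [0, 0, 0], "twist": 0}, {"translation": [0, 0, 0], "twist": 0}, {"translation": [0, 0, 0], "twist": 0}, {"translation": [0, 0, 0], "twist": 0}, {"translation": [0, 0, 0], "twist": 0}, {"translation": [0, 0, 0], "twist": 0}, {"translation": [0, 0, 0], "twist": 0}, {"translation": [0, 0, 0], "twist": 0}, {"translation": [0, 0, 0], "twist": 0}, {"translation": [0, 0, 0], "twist": 0}, {"translation": [0, 0, 0], "twist": 0}, {"translation": [0, 0, 20], "twist": 0}, {"translation": [0, 0, 30], "twist": 0}, {"translation": [0, 0, 30], "twist": 0}, {"translation": [0, 0, 30], "twist": 0}, {"translation": [0, 0, 30], "twist": 0}, {"translation": [0, 0, 20], "twist": 0}, {"translation": [0, 0, 0], "twist": 0}])

```text
time: 6.4
ee_pos: [0.5333, 0.1991, 0.2125]
eef_rot: [-0.704, -0.068, 0.064, 0.704]
ft_force: [-0.2, -0.4, -0.1]
width: 0.0006
```

Call:
jog_arm(commands=[{"translation": [6, -35, 0], "twist": 0}, {"translation": [6, -37, 0], "twist": 0}, {"translation": [6, -37, 0], "twist": 0}, {"translation": [6, -37, 0], "twist": 0}, {"translation": [6, -37, 0], "twist": 0}, {"translation": [6, -37, 0], "twist": 0}, {"translation": [6, -37, 0], "twist": 0}, {"translation": [6, -37, 0], "twist": 0}, {"translation": [6, -37, 0], "twist": 0}, {"translation": [6, -37, 0], "twist": 0}, {"translation": [6, -37, 0], "twist": 0}, {"translation": [5, -35, 0], "twist": 0}, {"translation": [0, 0, 0], "twist": 0}, {"translation": [0, 0, 0], "twist": 0}])

```text
time: 7.8
ee_pos: [0.6026, -0.2423, 0.2081]
eef_rot: [-0.704, -0.065, 0.066, 0.705]
ft_force: [0.6, 0.8, 0.2]
width: 0.0005
```

```bash
python3 - <<'E'
from bench import *
from h import *
c=camera("wrist");im=c["img"][:,:,::-1];cv2.imwrite("pics/w4.png",im)
for p in ([.6037,-.2405,.058,1],[.4625,-.202,.045,1]):
  p=np.linalg.inv(c["cam_to_world"])@p;print(c["fx"]*p[0]/p[2]+c["cx"],c["fy"]*p[1]/p[2]+c["cy"])
for a,p in blobs(c,"yellow",(0,0,640,300)): print(a,p,onz(c,*p,.058))
for a,p in blobs(c,"green",(0,0,640,300)): print("g",a,p,onz(c,*p,.045))
print(read_state()["ee_pos"])
E
```

```text
326.98942904086425 221.9501361920142
171.98524468734644 145.05662104145438
30 [316.8  74. ] [ 0.5741 -0.1264  0.058 ]
1158 [325.2 226.7] [ 0.603  -0.2449  0.058 ]
[ 0.6029195  -0.24085943  0.20863093]
```

View pics/w4.png

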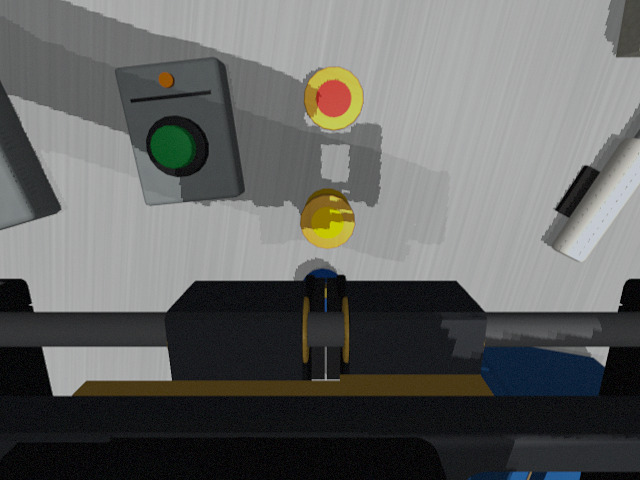

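The wrist picture shows the yellow lid centred at about (327,220), against a predicted (327,222). The button is at about (171,146), against (172,145). Both positions are confirmed. I'll go down to 20 mm above the lid.

Call:
jog_arm(commands=[{"translation": [1, 1, -30], "twist": 0}, {"translation": [0, 0, -30], "twist": 0}, {"translation": [0, 0, -30], "twist": 0}, {"translation": [0, 0, -20], "twist": 0}, {"translation": [0, 0, -12], "twist": 0}, {"translation": [0, 0, -8], "twist": 0}, {"translation": [0, 0, 0], "twist": 0}, {"translation": [0, 0, 0], "twist": 0}, {"translation": [0, 0, 0], "twist": 0}, {"translation": [0, 0, 0], "twist": 0}])

```text
time: 8.85
ee_pos: [0.6046, -0.2409, 0.0805]
eef_rot: [0.704, 0.066, -0.066, -0.704]
ft_force: [0.9, -0.6, -0.2]
width: 0.0002
```

```bash
python3 - <<'E'
from bench import *
from h import *
ims=[]
for n in("scene","side"):
  c=camera(n);im=c["img"][:,:,::-1]
  ims.append(cv2.resize(im[290:380,330:450] if n=="side" else im[235:355,80:240],(400,300)))
cv2.imwrite("pics/w5.png",np.hstack(ims)); print(read_state()["ee_pos"])
E
```

```text
[ 0.60435712 -0.24083552  0.08010714]
```

View pics/w5.png

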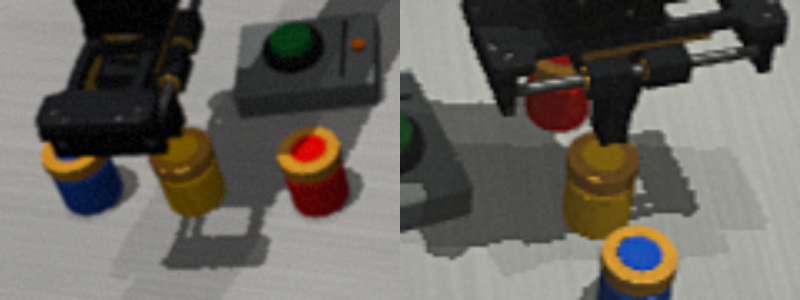

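The tips are above the lid centre, about 22 mm up. I'll lower 2 mm, hold, then rise.

Call:
jog_arm(commands=[{"translation": [0, 0, -2], "twist": 0}, {"translation": [0, 0, 0], "twist": 0}, {"translation": [0, 0, 0], "twist": 0}, {"translation": [0, 0, 0], "twist": 0}, {"translation": [0, 0, 0], "twist": 0}, {"translation": [0, 0, 0], "twist": 0}, {"translation": [0, 0, 0], "twist": 0}, {"translation": [0, 0, 0], "twist": 0}, {"translation": [0, 0, 0], "twist": 0}, {"translation": [0, 0, 0], "twist": 0}, {"translation": [0, 0, 0], "twist": 0}, {"translation": [0, 0, 0], "twist": 0}, {"translation": [0, 0, 0], "twist": 0}, {"translation": [0, 0, 0], "twist": 0}, {"translation": [0, 0, 20], "twist": 0}, {"translation": [0, 0, 30], "twist": 0}, {"translation": [0, 0, 30], "twist": 0}, {"translation": [0, 0, 20], "twist": 0}, {"translation": [0, 0, 0], "twist": 0}, {"translation": [0, 0, 0], "twist": 0}])

```text
time: 10.95
ee_pos: [0.6041, -0.2407, 0.1774]
eef_rot: [0.704, 0.066, -0.066, -0.704]
ft_force: [0.0, -0.1, -0.4]
width: 0.0008
```

```bash
python3 - <<'E'
import pickle;from h import *
d=pickle.load(open("c0.pkl","rb"));S,D=d["scene"],d["side"]
print(tri(S,(195.9,249.2),D,(325.6,328.5)))
for z in(.04,.045,.05,.055):print(z,onz(S,195.4,248.9,z),onz(D,325.6,328,z))
E
```

```text
(array([ 0.4633, -0.2024,  0.048 ]), np.float64(0.0027))
0.04 [ 0.4531 -0.2079  0.04  ] [ 0.465  -0.1944  0.04  ]
0.045 [ 0.458  -0.2051  0.045 ] [ 0.4646 -0.1992  0.045 ]
0.05 [ 0.4629 -0.2023  0.05  ] [ 0.4642 -0.204   0.05  ]
0.055 [ 0.4677 -0.1995  0.055 ] [ 0.4637 -0.2089  0.055 ]
```

Call:
jog_arm(commands=[{"translation": [-28, 7.6, 0], "twist": 0}, {"translation": [-28, 7.6, 0], "twist": 0}, {"translation": [-28, 7.6, 0], "twist": 0}, {"translation": [-28, 7.6, 0], "twist": 0}, {"translation": [-28, 7.6, 0], "twist": 0}, {"translation": [0, 0, -30], "twist": 0}, {"translation": [0, 0, -30], "twist": 0}, {"translation": [0, 0, -20], "twist": 0}, {"translation": [0, 0, -18], "twist": 0}, {"translation": [0, 0, -10], "twist": 0}, {"translation": [0, 0, 0], "twist": 0}, {"translation": [0, 0, 0], "twist": 0}, {"translation": [0, 0, 0], "twist": 0}])

```text
time: 12.25
ee_pos: [0.4646, -0.2029, 0.0703]
eef_rot: [0.704, 0.066, -0.066, -0.704]
ft_force: [0.2, -0.8, 0.6]
width: 0.0006
```

```bash
python3 - <<'E'
from bench import *
from h import *
ims=[]
for n in("scene","side"):
  c=camera(n);im=c["img"][:,:,::-1]
  ims.append(cv2.resize(im[290:380,270:390] if n=="side" else im[205:295,140:260],(400,300)))
cv2.imwrite("pics/w6.png",np.hstack(ims)); print(read_state()["ee_pos"])
E
```

```text
[ 0.46456176 -0.20295146  0.07032095]
```

View pics/w6.png

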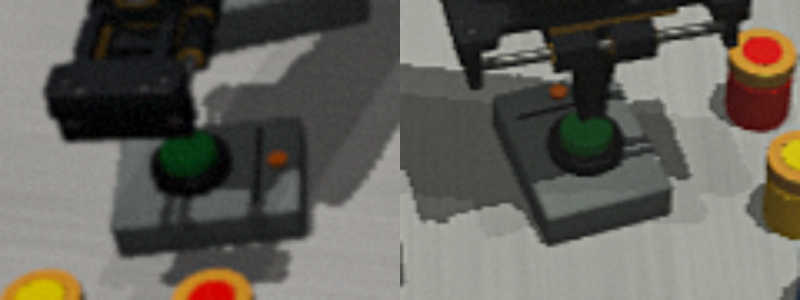

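The tips are over the green button. I'll go down gently and watch the force.

Call:
jog_arm(commands=[{"translation": [-1, 0, -8], "twist": 0}, {"translation": [0, 0, -6], "twist": 0}, {"translation": [0, 0, -4], "twist": 0}, {"translation": [0, 0, -2], "twist": 0}, {"translation": [0, 0, 0], "twist": 0}, {"translation": [0, 0, 0], "twist": 0}])

```text
time: 12.95
ee_pos: [0.463, -0.2027, 0.0496]
eef_rot: [-0.704, -0.066, 0.066, 0.704]
ft_force: [-2.2, -0.4, 3.2]
width: 0.0006
```

Call:
jog_arm(commands=[{"translation": [0, 0, -1.5], "twist": 0}, {"translation": [0, 0, -1.5], "twist": 0}, {"translation": [0, 0, 0], "twist": 0}, {"translation": [0, 0, 0], "twist": 0}])

```text
time: 13.35
ee_pos: [0.4632, -0.2028, 0.0467]
eef_rot: [0.704, 0.066, -0.066, -0.704]
ft_force: [-2.8, 0.1, 4.7]
width: 0.0009
```

Call:
jog_arm(commands=[{"translation": [0, 0, -1], "twist": 0}, {"translation": [0, 0, -1], "twist": 0}, {"translation": [0, 0, 0], "twist": 0}, {"translation": [0, 0, 0], "twist": 0}])

```text
time: 13.75
ee_pos: [0.4633, -0.2028, 0.0461]
eef_rot: [0.704, 0.066, -0.066, -0.704]
ft_force: [-11.5, 2.3, 24.7]
width: 0.0005
```

The force jumped to 25 N with the tip stopped at z = 0.046, so the button is on its stop and fully down. Releasing now.

Call:
jog_arm(commands=[{"translation": [0, 0, 0], "twist": 0}, {"translation": [0, 0, 4], "twist": 0}, {"translation": [0, 0, 6], "twist": 0}, {"translation": [0, 0, 15], "twist": 0}, {"translation": [0, 0, 25], "twist": 0}, {"translation": [0, 0, 30], "twist": 0}, {"translation": [0, 0, 30], "twist": 0}, {"translation": [0, 0, 30], "twist": 0}, {"translation": [0, 0, 0], "twist": 0}, {"translation": [0, 0, 0], "twist": 0}, {"translation": [0, 0, 0], "twist": 0}])

```text
time: 14.85
ee_pos: [0.4627, -0.2025, 0.184]
eef_rot: [-0.704, -0.066, 0.066, 0.704]
ft_force: [-0.6, 0.3, -1.0]
width: 0.0005
```

```bash
python3 - <<'E'
from bench import *
import pickle;from h import *
d=pickle.load(open("c0.pkl","rb"))
s=read_state();print(s["time"],s["ee_pos"],s["ft_force"])
for n,R,J,B in (("scene",(295,265,460,370),(135,280,175,312),(180,235,235,270)),("side",(310,195,395,270),(375,325,405,350),(300,310,350,345))):
  c=camera(n);cv2.imwrite(f"pics/{n}9.png",c["img"][:,:,::-1])
  for k,r in (("yellow",R),("silver",R),("brass",J),("green",B)):
    print(n,k,[tuple(p) for a,p in blobs(d[n],k,r)],[tuple(p) for a,p in blobs(c,k,r)])
E
```

```text
14.85 [ 0.4626746  -0.20253256  0.18399346] [-0.55717316  0.27377485 -0.96318313]
scene yellow [(np.float64(341.5), np.float64(289.3)), (np.float64(421.9), np.float64(305.5)), (np.float64(334.5), np.float64(320.7)), (np.float64(371.5), np.float64(326.4)), (np.float64(417.3), np.float64(336.5))] [(np.float64(341.5), np.float64(289.3)), (np.float64(421.7), np.float64(305.6)), (np.float64(334.5), np.float64(320.7)), (np.float64(371.5), np.float64(326.4)), (np.float64(417.3), np.float64(336.5))]
scene silver [(np.float64(380.9), np.float64(300.2))] [(np.float64(381.0), np.float64(300.1))]
scene brass [(np.float64(151.2), np.float64(294.4))] [(np.float64(151.3), np.float64(294.5))]
scene green [(np.float64(195.4), np.float64(248.9))] [(np.float64(191.0), np.float64(249.9))]
side yellow [(np.float64(339.1), np.float64(211.2)), (np.float64(365.8), np.float64(212.3)), (np.float64(365.6), np.float64(229.8)), (np.float64(336.6), np.float64(245.6)), (np.float64(366.9), np.float64(245.4))] [(np.float64(365.8), np.float64(212.4))]
side silver [(np.float64(340.5), np.float64(227.5))] [(np.float64(344.5), np.float64(227.8))]
side brass [(np.float64(390.6), np.float64(336.5))] [(np.float64(390.6), np.float64(336.6))]
side green [(np.float64(325.6), np.float64(328.0))] [(np.float64(327.1), np.float64(330.4))]
```

View pics/side9.png

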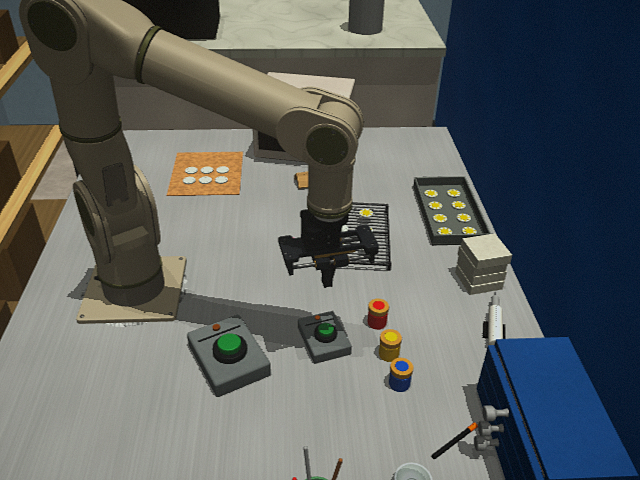

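The medals and the jar are where they started. The green blob's shift comes from the arm's shadow on the button, and the arm is clear of everything. Handing in.

```bash
python3 -c "
from bench import *
print(close_job())"
```

```text
the job is handed in; nothing more can be done
None
```

I did the job in the order asked and handed it in at about 15 s. The hand-in gives no verdict.

- **Bare medal:** I pointed at it from about 20 mm above its middle for about 2 s.
- **Yellow jar:** I pointed at its lid from about 20 mm above for about 2 s.
- **Green button:** I pressed the button on the smaller grey box, whose top measured about 118 x 90 mm. The force jumped from 5 N to 25 N with the tip stopped at z = 0.046. I took that as fully down, then rose clear to z = 0.184.

**Last checks:** in the scene camera, all six medals and the yellow jar were within 0.2 px of where they started. The force on the tool was back to about zero.

**Unclear checks:**
- **Side view:** the arm hid most of the rack from the side camera. That view found only one finished medal, and the bare medal's blob looked shifted by 4 px. I put that down to the arm covering part of the view.
- **Button return:** the button's green blob shifted 2–5 px because the arm's shadow fell on it. I could not measure the button's return in the images; it rests on the spring.
- **Red and blue jars, wooden rest:** I checked these only by eye in the last picture, where the arm partly hid the rest.

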